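# Wind the lamp timer and hold the blank cell in the beam

### The arm

A 6-joint arm with a two-finger parallel gripper is mounted at the origin on the work surface. World frame = base frame: x ahead of the robot, y to its left, z up, the work surface at z = 0. Lengths are in m, angles in degrees, forces in N, time in s.
With the tool pointing down it reaches from about 0.3 to 0.75 m from the base axis. Payload 8.5 kg.
Tool frame: the origin (TCP) lies at the very end of the fingers, on their centre line; the grasp point (between the pads) lies 19 mm behind it; z points along the fingers, y is the line along which they close (so a half turn about z gives the same grasp; the last joint's range is limited). The gripper opens to 85 mm and grips with 20 to 120 N. Pads are 22 mm wide; open, the fingers measure 114 mm over their backs; the gripper's body (76 mm by 85 mm) begins 54 mm behind the grasp point. The pads swing forward as they close: fully open they stand 13 mm farther back than shut.
Start: joints at [51.205, 21.807, 74.336, -0, 83.858, -12.336], TCP at [0.245, 0.492, 0.193] pointing down, gripper open.
Joint ranges: [-178.18, 178.18], [-50.72, 133.34], [12.68, 142.11], [-81.47, 261.47], [9.98, 163.14], [-165.26, 165.26]. Speed limits (degrees/s): [136.94, 136.94, 180, 180, 180, 180].

### API

Orientations are given as a 3x3 rotation matrix whose columns are the frame's x, y, z axes.
In Python, from rig import env gives the robot as it stands.
- The arm moves only by the tool move_arm, never from a script. Its argument "plan" is a list of rows, each a list of 7 numbers: the turn, a rotation vector about the tool's x, y, z in degrees, then the shift along the tool's x, y, z in cm, then the gripper command: -1 is shut, 1 is fully open, values between are in proportion. In form: [[ax, ay, az, tx, ty, tz, jaw], ...]. A call has 1 to 5 rows; each row is the pose to reach, as a shift and turn from the pose commanded when the call began, along the tool's axes at that moment; what a row does not reach only later rows make up. A row lasts 1/10 s, in which the tool goes at most 50 mm and 8.59 degrees, less where a joint would pass 70% of its speed; a pose out of reach is approached as far as the arm can. A call with a gripper value outside its range is refused whole. The fingers move at their own pace and stop on an object; "squeeze" is the grip in N (left out, the last holds). Time passes only in rows, so rows that repeat a pose let the fingers close. It gives the time, the measured TCP pose, the force, the opening and the grip force at its end, in the units of the state.
- env.observe(): the state, without advancing time (a new reading comes with each control period).
- env.get_image(name): name is "scene" or "side" or "wrist"; returns a dict with "color" (400x640x3 uint8, red, green, blue), "fov_y" (degrees; the focal length in pixels is half the picture's height over the tangent of half this angle, whatever the lens; pixels are square), "cx", "cy" (the principal point, pixels), "distortion" ([k1, k2, p1, p2, k3] as OpenCV has them; the pictures are not rectified), "R" (3x3) and "t" (3): a world point X has camera coordinates R X + t. Camera axes: x right, y down, z forward; pixel columns grow to the right and rows downward; lengths in m; the calibration is good to about 2 mm. A picture is of the moment at which its call begins. There is no depth.
- env.close_job(): hands the job in; it is judged then, once.
Trained networks look in a picture, given as the dict that the camera call returned (one of the last four; its "shot" number tells which), for a name from the list of things; names that differ only in an ending like _2 or _b are one class to them, and where a whole thing is asked for, a point or a joint stands for the part that bears it (a point fixed in the world has none). Each returns a list of dicts, best first, with "conf" (0 to 1); they miss things now and then, are a little off and sometimes report something else, mostly with a low value. They report only what shows in the picture. A call takes as long as a camera call. They do not tell look-alikes from the thing itself.
- env.outline_of(target, picture): "mask" (400x640 bool, what is visible of it) and "bbox" ([centre column, centre row, width, height] in pixels, round what is visible of it).
- env.tip_of(target, picture): "pixel" ([column, row] in pixels: a listed point, or the origin of a listed thing).
The state is a dict: "time_s": time; "q": joint angles; "qvel": joint speeds; "joint_efforts": joint torques, N m; "position": TCP position; "tool_rot": TCP orientation; "ft_force": force on the tool from outside, world axes, zero at the start; "wrist_torque": the same for the moment, N m; "grip_width": finger opening in m; "gripper_force": force on a finger pad.
Only numpy, scipy, OpenCV 4.12 (cv2) and the standard library are available. Lean on these libraries where they do the work, as an engineer would, in place of code of your own. Each camera call takes 0.05 s, during which the arm holds its last target. There are 200 camera calls.

### The job

After the move the photometer needs a blank check: wind its lamp timer key clockwise, in several partial turns, all the way to the stop and let go of it. Then take the tall stoppered rectangular cell from the rack by its two frosted sides only, never touching the clear windows, and hold it upright in the middle of the light path between lamp and detector, windows facing the two lens tubes, without knocking it on the photometer. Finish while still holding it there in the air, and leave everything else where it stands.

Things in the scene. Friction and masses are not known exactly. Their poses are not given: they have to be found in the camera images.
- beam (a point): Middle of the light path, half-way between the photometer's two lens tubes on their common axis, 110 mm above the table. y runs level along the beam from detector to lamp head, x level across it, z up. The tubes (28 mm diameter) end 38 mm from here at +y and -y. The gap is open above and to both x sides; below is only the 20 mm high base plate.
- photometer: Fixed to the table, turned differently at each start; origin on the table 110 mm under beam, same axes. Grey-blue heads with tops at 140 mm: lamp head with vents on its -x side, 100 mm in x, from y = +60 to +160 mm; detector head 90 mm in x, y = -60 to -130 mm. Aluminium base plate 100 mm in x.
- key_grip (a point): Middle of the steel winding key's blade on top of the lamp head, 110 mm from beam in its +y, 165 mm above the table. Blade 40 mm long (own x), 10 mm thick (own y), 26 mm high, lower edge 10 mm above the head, on a 12 mm stem. Turns about the vertical. A dark pointer at the blade's foot, own -x end, sweeps a white dial to a small dark stop pin 33 mm from the axis, 11 mm high.
- lamp_key (a joint): Winding angle in rad, growing clockwise seen from above: 0 run down (blade along x of beam, pointer to its -x, the vents' side), 2.8 at the stop. Starts between 0 and 0.6. The blade's direction is the beam point's x turned clockwise by this angle. Takes about 0.05 to 0.1 N m against a light spring; stays where it is left.
- cell_center (a point): Centre of the cell's glass, 25 mm above its foot, 33 mm above the table at the start. Glass 30 mm long (x), 18 mm wide (y), 50 mm tall, plus a white stopper 26 x 14 mm, 8 mm high; 20 to 45 g. The long sides (facing +y and -y, 18 mm apart) are frosted white, for gripping; the narrow ends (facing +x, -x), set back 1.5 mm, are the clear windows: light passes along x.
- rack: Black plastic rack fixed to the table, origin at the centre of its underside: 210 mm long (x), 60 mm wide, 18 mm high; three pockets 32 x 20 mm, 10 mm deep, at x = -66, 0, +66 mm. The cell stands upright in one (which one differs), its long sides along the rack's x, and lifts straight out.
- vial_center (a point): Centre of a round amber vial with black cap, 18 mm diameter, 52 mm tall, in another pocket of the rack. Leave alone.
- short_center (a point): Centre of a short square clear cell, 19 x 19 x 36 mm with a white lid, in another pocket of the rack. Leave alone.
- bottle: Bottle with blue cap, 64 mm diameter, 150 mm tall, origin at its foot. Leave alone.
- screwdriver: Screwdriver lying on the table, 170 mm long. Leave alone.
- tape: Roll of pale tape lying flat, 90 mm diameter, 22 mm high, origin at its underside. Leave alone.
- puck: Round black weight, 62 mm diameter, 30 mm high, origin at its underside. Leave alone.
There are look-alikes about, which are no part of the job. Of the things that look like the part that bears cell_center, the largest one is meant.

How it is judged (in metres and radians):
On the way, in this order (a step that is already met when the one before it is completed fails the run):
1. the lamp key is wound to its stop (within 0.25 rad) and let go, the cell still in the rack (value of joint lamp_key above 2.55 rad and contact force between the fingers and lamp_key below 0.3 N and height (world z) of cell_center below 0.045 m), for 0.2 s.
2. the cell is lifted clear of the rack, gripped on both frosted sides (contact force between the fingers and cell_c0 above 1 N and contact force between the fingers and cell_c1 above 1 N and height (world z) of cell_center above 0.06 m), for 0.2 s.
At the end, for the whole second after the job is handed in: The cell is held by both frosted sides, its centre within 5 mm of the beam sideways, 10 mm in height, 12 mm of the middle along the beam; upright and windows square to the beam within 10 degrees; not touching the photometer; key let go, within 0.25 rad of its stop (contact force between the fingers and cell_c0 above 1 N and contact force between the fingers and cell_c1 above 1 N and x of cell_center in the frame of beam between -0.005 and 0.005 m and y of cell_center in the frame of beam between -0.012 and 0.012 m and z of cell_center in the frame of beam between -0.01 and 0.01 m and angle between cell_center's own z axis and vertical below 0.17 rad and angle between the x axis of cell_center and the y axis of beam, either way round below 0.17 rad and contact force between cell and photometer below 0.2 N and contact force between the fingers and lamp_key below 0.3 N and value of joint lamp_key above 2.55 rad); the arm keeps its last pose, push and grip.
It fails at once if a clear window of the cell is touched by the fingers (over 0.5 N) (contact force between the fingers and cell_c2 above 0.5 N or contact force between the fingers and cell_c3 above 0.5 N).
It fails at once if the cell is knocked against the photometer (over 2 N) (contact force between cell and photometer above 2 N).
It fails at once if another thing in the rack is moved by more than 30 mm (distance of any of vial_center, short_center from where it was at the start of the episode above 0.03 m).
It fails at once if the bottle, screwdriver, tape or weight is moved by more than 30 mm (distance of any of bottle, screwdriver, tape, puck from where it was at the start of the episode above 0.03 m).
It also fails if it takes over 72 s, if anything falls off the work surface, if the arm or the gripper's body presses on something with over 40 N, if the wrist force passes 120 N, or if a joint passes its speed limit or range.

## Working session

There is one attempt and no reset: what is moved stays moved. The work goes in short steps, Python scripts to look and compute and a tool call to move; the robot and the scene stay as the last step left them, time stands still between calls to the robot, and variables do not carry over. Pictures are saved under pics/ and viewed, at most 10 in all, crops included, and the job is handed in when it is done.

Besides the shell and the picture viewer there is one more tool, called after "Request:" as a command line: name --pt "numbers of a row" for each row, then --argument value for the rest. move_arm: Moves the arm, as the interface text tells. Its arguments: {"type":"object","properties":{"plan":{"type":"array"},"squeeze":{"type":"number"}},"required":["plan"]}

```bash
mkdir -p pics; cat > h.py <<'E'
import numpy as np, cv2
from rig import env
def K(p):
    f=200/np.tan(np.radians(p["fov_y"]/2)); h=p["color"].shape[0]/2
    f=h/np.tan(np.radians(p["fov_y"]/2))
    return np.array([[f,0,p["cx"]],[0,f,p["cy"]],[0,0,1.]])
def ray(p,px):
    n=cv2.undistortPoints(np.array([[px]],float),K(p),np.array(p["distortion"],float))[0,0]
    R=np.array(p["R"]);t=np.array(p["t"])
    d=R.T@np.array([n[0],n[1],1]); return -R.T@t, d/np.linalg.norm(d)
def atz(p,px,z):
    o,d=ray(p,px); return o+d*(z-o[2])/d[2]
def tri(obs):
    A=np.zeros((3,3));b=np.zeros(3);M=[]
    for p,px in obs:
        o,d=ray(p,px);P=np.eye(3)-np.outer(d,d);A+=P;b+=P@o;M.append((P,o))
    x=np.linalg.solve(A,b); return x,[float(np.linalg.norm(P@(x-o))) for P,o in M]
def proj(p,X):
    r=cv2.Rodrigues(np.array(p["R"],float))[0]
    return cv2.projectPoints(np.array(X,float).reshape(-1,3),r,np.array(p["t"],float),K(p),np.array(p["distortion"],float))[0][:,0]
def save(n,p): cv2.imwrite(f"pics/{n}.png",p["color"][:,:,::-1])
E
python3 - <<'E'
from h import *
np.set_printoptions(precision=3,suppress=True)
P={n:env.get_image(n) for n in("scene","side","wrist")}
im=np.vstack([P["scene"]["color"],P["side"]["color"]]) 
cv2.imwrite("pics/a.png",cv2.resize(im,(480,600),interpolation=cv2.INTER_AREA)[:,:,::-1]); 
for n in P: save(n,P[n]); print(n,-np.array(P[n]["R"]).T@P[n]["t"])
for t in("beam","photometer","key_grip","cell_center","rack","vial_center","short_center","bottle","screwdriver","tape","puck"):
    for n in P:
        for r in env.tip_of(t,P[n])[:3]: print(t,n,np.round(r["pixel"],1),round(r["conf"],2))
print(env.observe()["time_s"])
E
```

```text
scene [0.907 0.556 0.991]
side [-0.028 -0.868  0.695]
wrist [0.172 0.528 0.374]
beam scene [366.7 268.8] 0.69
beam side [250.2 188.6] 0.74
photometer scene [360.7 291.2] 0.61
photometer side [256.2 223.8] 0.79
key_grip scene [398.9 292.4] 0.55
key_grip side [226.5 155.3] 0.55
cell_center scene [277.3 202.2] 0.54
cell_center scene [271.8 175.5] 0.45
cell_center scene [258.6 163. ] 0.37
cell_center side [376.8 288.8] 0.74
cell_center side [411.8 320. ] 0.45
rack scene [291.5 171.5] 0.78
rack scene [311.7 165.6] 0.62
rack side [355.  320.3] 0.87
vial_center scene [292.4 164.8] 0.43
vial_center side [356.9 308.3] 0.61
short_center side [331.4 320.1] 0.59
bottle scene [239.9 212. ] 0.77
bottle side [399.4 266.4] 0.88
bottle side [222.9 156.3] 0.22
screwdriver scene [343.7 208.6] 0.5
screwdriver side [274.1 284.9] 0.78
tape scene [257.  252.2] 0.83
tape side [365.9 241.1] 0.57
puck scene [289.4 298.4] 0.94
puck side [319.1 212.2] 0.61
1.8
```

View pics/scene.png

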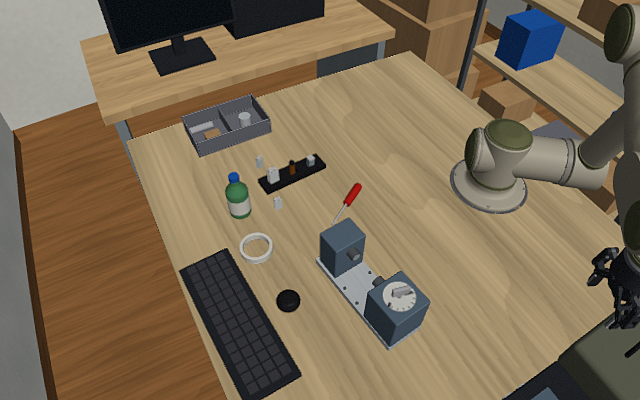

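View pics/side.png

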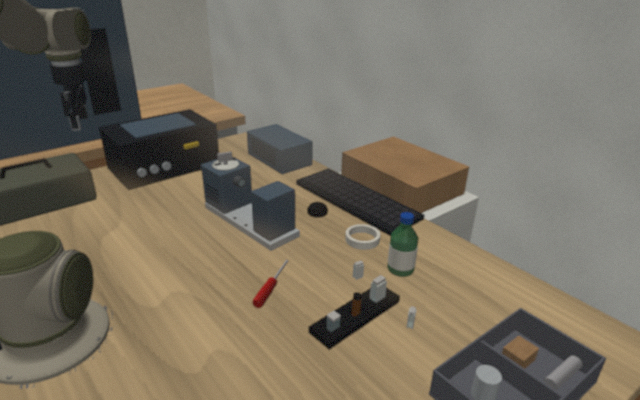

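```bash
python3 - <<'E'
from h import *
np.set_printoptions(precision=4,suppress=True)
S=env.get_image("scene");D=env.get_image("side")
for n,a,b in [("beam",(366.7,268.8),(250.2,188.6)),("phot",(360.7,291.2),(256.2,223.8)),("key",(398.9,292.4),(226.5,155.3)),
 ("cellA",(277.3,202.2),(376.8,288.8)),("rack",(291.5,171.5),(355,320.3)),("vial",(292.4,164.8),(356.9,308.3)),("bottle",(239.9,212),(399.4,266.4)),("screw",(343.7,208.6),(274.1,284.9)),("tape",(257,252.2),(365.9,241.1)),("puck",(289.4,298.4),(319.1,212.2))]:
    print(n,*tri([(S,a),(D,b)]))
for q in((277.3,202.2),(271.8,175.5),(258.6,163.)): print("s",atz(S,q,.033))
for q in((376.8,288.8),(411.8,320),(331.4,320.1)): print("d",atz(D,q,.033))
print(env.observe())
W=env.get_image("wrist");print(W["R"],W["t"],K(W))
E
```

```text
beam [0.5449 0.1268 0.1055] [0.0013701210466063685, 0.0013701210466062908]
phot [ 0.5517  0.1216 -0.0038] [0.004011592191128477, 0.004011592191128466]
key [0.5405 0.2379 0.1638] [0.001250106916025046, 0.0012501069160251092]
cellA [ 0.6156 -0.2678 -0.013 ] [0.016947013069545006, 0.016947013069545193]
rack [ 0.5134 -0.3336  0.0019] [0.0025334952392173523, 0.0025334952392172204]
vial [ 0.5128 -0.3326  0.0328] [0.0007687167923248569, 0.000768716792324723]
bottle [ 0.7196 -0.2601  0.0032] [0.00017562190067968463, 0.00017562190067945823]
screw [ 0.4462 -0.1317 -0.0041] [0.0004144303009438997, 0.000414430300944035]
tape [ 0.7353 -0.1197 -0.0071] [0.006618391106332237, 0.006618391106332232]
puck [0.7212 0.0561 0.0044] [0.004379942322740739, 0.0043799423227404025]
s [ 0.6175 -0.2175  0.033 ]
s [ 0.587 -0.321  0.033]
s [ 0.6003 -0.3893  0.033 ]
d [ 0.5895 -0.3129  0.033 ]
d [ 0.5771 -0.4227  0.033 ]
d [ 0.45   -0.3284  0.033 ]
{'time_s': 1.9, 'q': array([ 51.2038,  21.8067,  74.336 ,   0.0005,  83.8577, -12.3379]), 'qvel': array([-0.0079, -0.0283,  0.061 ,  0.029 ,  0.0207, -0.0353]), 'joint_efforts': array([  0.0002, -44.8324, -23.1465,  -0.0002,   0.0005,  -0.    ]), 'position': array([0.2451, 0.4924, 0.1932]), 'tool_rot': array([[-0.8953,  0.4455, -0.    ],
       [ 0.4455,  0.8953, -0.    ],
       [ 0.    , -0.    , -1.    ]]), 'ft_force': array([0.1091, 0.8092, 0.4791]), 'wrist_torque': array([ 0.0447, -0.0048,  0.0435]), 'gripper_force': 0.0, 'grip_width': 0.08563771539120728}
[[ 0.4459  0.8951 -0.0011]
 [ 0.8503 -0.4232  0.3129]
 [ 0.2796 -0.1404 -0.9498]] [-0.5491 -0.0401  0.3818] [[352.6821   0.     320.2144]
 [  0.     352.6821 197.9839]
 [  0.       0.       1.    ]]
```

In the scene image the tall cell is at (272,175), side (377,289), in an end pocket of the rack. Possible mix-ups are the small clear cells on the table at scene (277,202) / side (358,270) and scene (259,162) / side (411,318), and the short cell in the rack at (310,160). The photometer key is at (399,293). Choice: the tall one in the rack, because it is the largest. I'll check this in a close crop before reaching. The key comes first, so I'm moving over it.

Request:
move_arm --pt "0 0 0 -37.6 -11.6 -13 1" --pt "0 0 0 -37.6 -11.6 -13 1" --pt "0 0 0 -37.6 -11.6 -13 1" --pt "0 0 0 -37.6 -11.6 -13 1" --pt "0 0 0 -37.6 -11.6 -13 1"

```text
time_s: 2.45
position: [0.418, 0.3271, 0.2725]
tool_rot: [[-0.895, 0.445, 0.0], [0.445, 0.895, 0.0], [-0.0, 0.0, -1.0]]
ft_force: [-0.1, 0.3, -0.6]
grip_width: 0.0855
gripper_force: 0.0
```

Request:
move_arm --pt "0 0 -8 -14.8 -4.6 -5.5 1" --pt "0 0 -8 -14.8 -4.6 -5.5 1" --pt "0 0 -8 -14.8 -4.6 -5.5 1" --pt "0 0 -8 -14.8 -4.6 -5.5 1" --pt "0 0 -8 -14.8 -4.6 -5.5 1"

```text
time_s: 2.95
position: [0.5305, 0.2199, 0.3267]
tool_rot: [[-0.948, 0.32, 0.001], [0.32, 0.948, -0.0], [-0.001, 0.0, -1.0]]
ft_force: [0.6, 0.5, -0.0]
grip_width: 0.0853
gripper_force: 0.0
```

```bash
python3 - <<'E'
from h import *
np.set_printoptions(precision=4,suppress=True)
W=env.get_image("wrist");save("w1",W);print(env.observe()["position"],proj(W,[[.5405,.238,.165],[.545,.127,.11]]))
for t in("beam","photometer","key_grip"):
    for r in env.tip_of(t,W)[:2]: print(t,r)
E
```

```text
[0.5293 0.2211 0.3263] [[341.3014 171.2355]
 [250.4167 192.7429]]
beam {'pixel': [250.5, 190.6], 'conf': 0.78}
photometer {'pixel': [262.0, 168.0], 'conf': 0.78}
key_grip {'pixel': [340.2, 164.5], 'conf': 0.86}
```

View pics/w1.png

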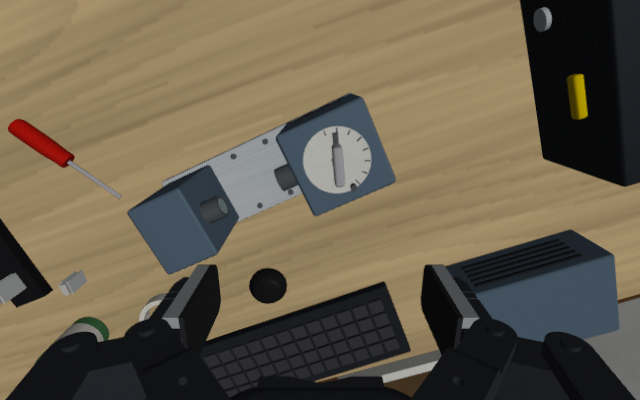

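The lamp head dial is centred near (337,160). The pointer tip is at (335,132), pointing to the base side, and the stop pin is at (354,187). The tubes are at (287,178) and (214,210). A zoomed crop will give the angles.

```bash
python3 - <<'E'
from h import *
im=cv2.imread("pics/w1.png")[85:280,120:405]
cv2.imwrite("pics/w1c.png",cv2.resize(im,None,fx=2.8,fy=2.8,interpolation=cv2.INTER_CUBIC))
E
```

```text
(no output)
```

View pics/w1c.png

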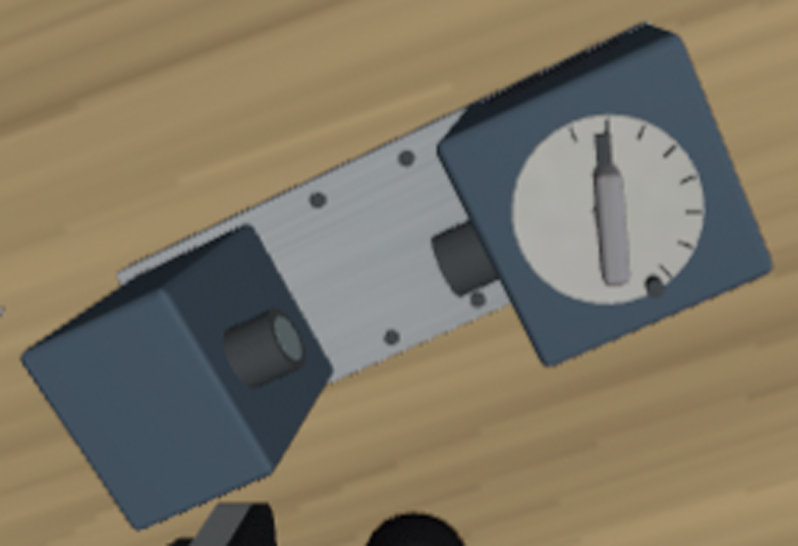

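```bash
cat >> h.py <<'E'
def fit2d(M,Wd):
    M=np.array(M);Wd=np.array(Wd)[:,:2];mc,wc=M.mean(0),Wd.mean(0)
    a,b=M-mc,Wd-wc
    th=np.arctan2((a[:,0]*b[:,1]-a[:,1]*b[:,0]).sum(),(a*b).sum())
    R=np.array([[np.cos(th),-np.sin(th)],[np.sin(th),np.cos(th)]]);t=wc-R@mc
    return th,t,R,(Wd-(M@R.T+t))*1000
E
python3 - <<'E'
from h import *
np.set_printoptions(precision=4,suppress=True)
W=env.get_image("wrist")
c=lambda u,v:(u/2.8+120,v/2.8+85)
px=[(438,150),(682,37),(772,268),(548,366),(23,356),(163,291),(272,472),(138,529)]
M=[(-.05,.06),(-.05,.16),(.05,.16),(.05,.06),(-.045,-.13),(-.045,-.06),(.045,-.06),(.045,-.13)]
Q=[atz(W,c(*p),.14) for p in px]
th,t,R,res=fit2d(M,Q);print("yaw",np.degrees(th),t,"\n",res)
dc=atz(W,c(608,209),.14);print("dial",dc, "pred key",t+R@[0,.11])
a=atz(W,c(608,172),.178);b=atz(W,c(617,284),.178);d=b-a;print("blade",a,b,np.linalg.norm(d),(a+b)/2)
p=atz(W,c(604,122),.15);v=dc-p;s=atz(W,c(654,287),.145)
for v in(d,v,p*0+(atz(W,c(617,284),.178)-dc)): print("theta",np.degrees(th-np.arctan2(v[1],v[0])))
print("pin",s-dc, np.degrees(th-np.arctan2(*(s-dc)[1::-1])))
print("beam tri", tri([(W,(250.5,190.6)),(S:=env.get_image("scene"),(366.7,268.8)),(D:=env.get_image("side"),(250.2,188.6))]))
print("key tri", tri([(W,(340.2,164.5)),(S,(398.9,292.4)),(D,(226.5,155.3))]))
E
```

```text
yaw 6.12440436099724 [0.5428 0.1312] 
 [[ 2.6396  0.9175]
 [ 2.9764 -1.0691]
 [-2.8843 -2.8148]
 [-2.4553  1.6157]
 [ 1.6051  2.7157]
 [ 2.228  -1.5274]
 [-1.745  -2.1665]
 [-2.3645  2.3288]]
dial [0.5305 0.2397 0.14  ] pred key [0.531  0.2406]
blade [0.5102 0.2443 0.178 ] [0.5485 0.2355 0.178 ] 0.039314467245316474 [0.5294 0.2399 0.178 ]
theta 19.109736784842635
theta 20.509251035974227
theta 19.203957800844552
pin [0.0334 0.0077 0.005 ] -6.802574474619405
beam tri (array([0.5437, 0.1275, 0.1045]), [0.0027647899733809684, 0.0005484155325876731, 0.0027977589526707023])
key tri (array([0.5373, 0.2389, 0.162 ]), [0.006322579976472674, 0.0017015469614338492, 0.004807430058895882])
```

Request:
move_arm --pt "0 0 -5 0.5 1.8 4 0" --pt "0 0 -5 0.5 1.8 8 0" --pt "0 0 -5 0.5 1.8 12 0" --pt "0 0 -5 0.5 1.8 12.6 0" --pt "0 0 -5 0.5 1.8 12.6 0"

```text
time_s: 3.8
position: [0.5297, 0.2405, 0.2009]
tool_rot: [[-0.973, 0.232, -0.001], [0.232, 0.973, -0.0], [0.001, -0.0, -1.0]]
ft_force: [0.1, 0.7, 0.9]
grip_width: 0.0429
gripper_force: 0.0
```

```bash
python3 - <<'E'
from h import *
W=env.get_image("wrist");print(env.observe()["position"],env.observe()["tool_rot"])
cv2.imwrite("pics/w2.png",W["color"][:,:,::-1])
E
```

```text
[0.53044059 0.2405562  0.20237241] [[-9.72615595e-01  2.32409932e-01  2.12792055e-03]
 [ 2.32411409e-01  9.72617455e-01  4.72270259e-04]
 [-1.95989238e-03  9.53890434e-04 -9.99997624e-01]]
```

View pics/w2.png

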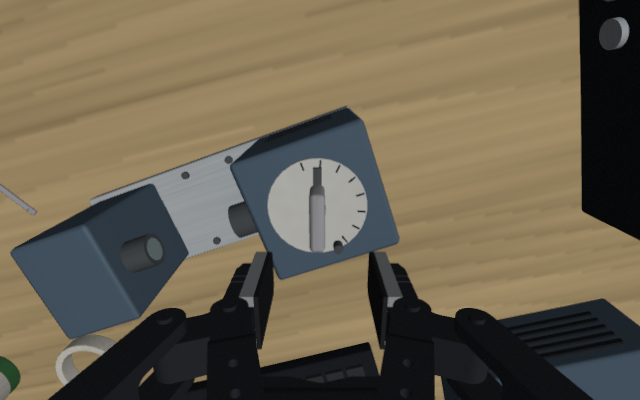

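The blade lies along column 317, midway between the open fingers, with its pointer at (318,165). I'm descending and gripping.

Request:
move_arm --pt "0 0 0 0 0 3 0" --pt "0 0 0 0 0 4.8 0" --pt "0 0 0 0 0 4.8 -1" --pt "0 0 0 0 0 4.8 -1" --pt "0 0 0 0 0 4.8 -1" --squeeze 30

```text
time_s: 4.35
position: [0.531, 0.2404, 0.1549]
tool_rot: [[-0.973, 0.233, 0.004], [0.233, 0.973, 0.001], [-0.004, 0.002, -1.0]]
ft_force: [0.7, 0.8, -0.8]
grip_width: 0.0006
gripper_force: 0.0
```

Request:
move_arm --pt "0 0 0 0 0 0 -1" --pt "0 0 6 0 0 0 -1" --pt "0 0 12 0 0 0 -1" --pt "0 0 18 0 0 0 -1" --pt "0 0 24 0 0 0 -1"

```text
time_s: 4.85
position: [0.5302, 0.2403, 0.1535]
tool_rot: [[-0.791, 0.612, 0.001], [0.612, 0.791, 0.0], [-0.001, 0.001, -1.0]]
ft_force: [0.8, -0.1, 0.2]
grip_width: 0.0002
gripper_force: 0.0
```

The fingers shut on nothing, so I'm looking before moving again.

```bash
python3 - <<'E'
from h import *
np.set_printoptions(precision=4,suppress=True)
W=env.get_image("wrist");o=env.observe();print(o["position"],o["grip_width"])
print(proj(W,[o["position"],[.5305,.24,.178],[.5305,.24,.14]]), env.tip_of("key_grip",W)[:1])
S=env.get_image("side")
a=W["color"][100:400,170:490];b=cv2.resize(S["color"][110:260,170:330],(320,300),interpolation=cv2.INTER_CUBIC)
save("w3",{"color":np.hstack([a,b])})
E
```

```text
[0.5302 0.2403 0.1535] -0.00024098388843718572
[[321.7149 234.0503]
 [321.817  255.1509]
 [321.537  225.3924]] [{'pixel': [321.4, 252.6], 'conf': 0.94}]
```

View pics/w3.png

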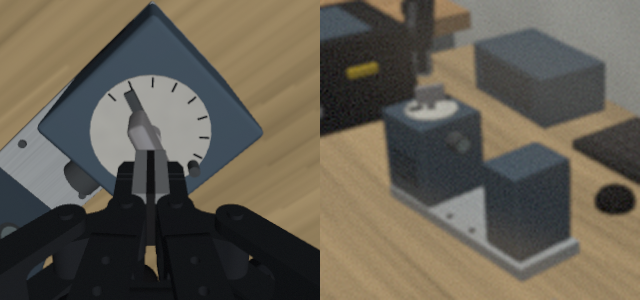

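```bash
python3 - <<'E'
from h import *
np.set_printoptions(precision=4,suppress=True)
W=env.get_image("wrist");S=env.get_image("side");C=env.get_image("scene")
print(tri([(W,(321,256)),(S,(222,146))]))
P=[.5302,.2403]
for z in(.14,.154,.165,.178,.19,.2): print(z,proj(W,[*P,z])[0],proj(S,[*P,z])[0],proj(C,[*P,z])[0])
a=cv2.resize(S["color"][120:180,190:250],(400,400),interpolation=cv2.INTER_CUBIC);b=cv2.resize(C["color"][255:325,365:435],(400,400),interpolation=cv2.INTER_CUBIC)
save("w4",{"color":np.hstack([a,b])})
E
```

```text
(array([0.5291, 0.242 , 0.1903]), [0.0036253766335595104, 0.0036253766335594593])
0.14 [321.7308 224.9722] [222.9524 163.7653] [401.2676 296.5873]
0.154 [321.8294 234.6563] [222.5584 159.1123] [402.2374 293.4442]
0.165 [321.9168 243.2313] [222.2456 155.4224] [403.0148 290.9216]
0.178 [322.0334 254.6868] [221.8722 151.0223] [403.9514 287.8783]
0.19 [322.1567 266.7963] [221.524  146.9225] [404.8337 285.0075]
0.2 [322.2732 278.2547] [221.231  143.4775] [405.5823 282.5688]
```

View pics/w4.png

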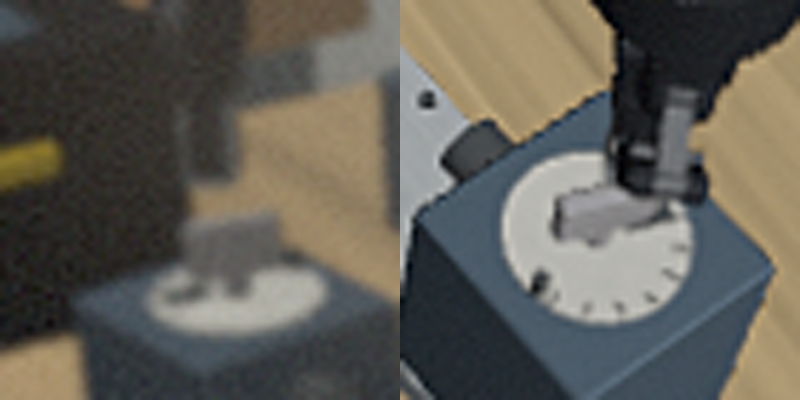

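```bash
python3 - <<'E'
from h import *
np.set_printoptions(precision=4,suppress=True)
S=env.get_image("side");C=env.get_image("scene");W=env.get_image("wrist")
o=env.observe();R=o["tool_rot"];p=o["position"]
for a,b in(((221.8,146.5),(410,287.5)),((221.8,147.5),(410.5,285.5))):
    X,e=tri([(S,a),(C,b)]);print(X,e,"tool",R.T@(X-p))
# blade ends check
print("blade",tri([(S,(190+232*.15,120+232*.15)),(C,(365+212*.175,255+213*.175))]))
# predicted wrist pixels of shut-finger tip edges for dz hypotheses
for dz in(0,-.02,-.03,-.036,-.045):
    print(dz,proj(W,[p+R@[x,y,dz] for x,y in((.011,0),(0,0),(-.011,0),(.011,.012),(-.011,.012))]).round(0).tolist())
print(o["q"],p)
E
```

```text
[0.5292 0.248  0.1898] [0.0053612648166452975, 0.005361264816645303] tool [ 0.0053  0.0057 -0.0371]
[0.526  0.244  0.1892] [0.006229316484640795, 0.006229316484640786] tool [ 0.0055  0.0006 -0.0364]
blade (array([0.536 , 0.2412, 0.1654]), [0.0022510210797657155, 0.002251021079765526])
0 [[322.0, 216.0], [322.0, 234.0], [322.0, 252.0], [344.0, 216.0], [343.0, 252.0]]
-0.02 [[322.0, 230.0], [322.0, 250.0], [322.0, 269.0], [346.0, 230.0], [345.0, 269.0]]
-0.03 [[322.0, 239.0], [322.0, 260.0], [322.0, 280.0], [347.0, 239.0], [346.0, 280.0]]
-0.036 [[322.0, 244.0], [322.0, 266.0], [322.0, 286.0], [348.0, 244.0], [347.0, 286.0]]
-0.045 [[322.0, 253.0], [322.0, 276.0], [322.0, 297.0], [350.0, 253.0], [349.0, 297.0]]
[ 12.7344  26.7493  73.083    0.0011  80.1611 -39.8626] [0.5299 0.2402 0.1527]
```

The finger ends stand about 37 mm higher than the reported TCP in all three cameras, at z≈0.19 against a blade top of 0.178. I'm reopening, turning back and going lower in small steps while watching the force.

Request:
move_arm --pt "0 0 -8 0 0 0 0" --pt "0 0 -16 0 0 0 0" --pt "0 0 -24 0 0 0 0" --pt "0 0 -24 0 0 0 0" --pt "0 0 -24 0 0 1 0"

```text
time_s: 5.8
position: [0.5306, 0.2404, 0.1434]
tool_rot: [[-0.972, 0.236, 0.003], [0.236, 0.972, 0.001], [-0.002, 0.001, -1.0]]
ft_force: [-0.0, 0.6, 0.3]
grip_width: 0.0427
gripper_force: 0.0
```

Request:
move_arm --pt "0 0 0 0 0 1.0 0" --pt "0 0 0 0 0 1.8 -0.3" --pt "0 0 0 0 0 1.8 -1" --pt "0 0 0 0 0 1.8 -1" --pt "0 0 0 0 0 1.8 -1"

```text
time_s: 6.3
position: [0.5288, 0.2385, 0.1236]
tool_rot: [[-0.972, 0.234, -0.004], [0.234, 0.972, -0.004], [0.003, -0.004, -1.0]]
ft_force: [-2.1, -7.0, -4.9]
grip_width: 0.0094
gripper_force: 32.3
```

Gripped, with 9.4 mm opening and 32 N. First partial turn.

Request:
move_arm --pt "0 0 2 0 -0.2 0 -1" --pt "0 0 10 0 -0.2 0 -1" --pt "0 0 18 0 -0.2 0 -1" --pt "0 0 26 0 -0.2 0 -1" --pt "0 0 34 0 -0.2 0 -1"

```text
time_s: 6.8
position: [0.5304, 0.241, 0.1238]
tool_rot: [[-0.672, 0.74, 0.002], [0.74, 0.672, 0.005], [0.003, 0.005, -1.0]]
ft_force: [8.7, 15.4, -13.5]
grip_width: 0.0091
gripper_force: 31.5
```

Request:
move_arm --pt "0 0 8 0 0 0 -1" --pt "0 0 14 0 0 0 -1" --pt "0 0 14 0 0 0 -1"

```text
time_s: 7.1
position: [0.5316, 0.2417, 0.1239]
tool_rot: [[-0.475, 0.88, 0.005], [0.88, 0.475, 0.007], [0.004, 0.008, -1.0]]
ft_force: [12.3, 17.5, -15.1]
grip_width: 0.0091
gripper_force: 31.3
```

First partial turn done (key ≈ 68°). The side force says the grip is off-axis, so I'm releasing, re-centring and regripping.

Request:
move_arm --pt "0 0 0 0 0 0 -0.4" --pt "0 0 0 0 0 0 -0.4" --pt "0 0 0 0 0 0 -0.4"

```text
time_s: 7.4
position: [0.5295, 0.2381, 0.1249]
tool_rot: [[-0.478, 0.879, 0.0], [0.879, 0.478, -0.0], [-0.0, 0.0, -1.0]]
ft_force: [-0.3, -0.0, -0.5]
grip_width: 0.0256
gripper_force: 0.0
```

```bash
python3 - <<'E'
from h import *
np.set_printoptions(precision=4,suppress=True)
W=env.get_image("wrist");o=env.observe();R=o["tool_rot"];p=o["position"];print(p,o["ft_force"],o["wrist_torque"],o["grip_width"])
save("w5",{"color":cv2.resize(W["color"][120:400,140:500],None,fx=2,fy=2,interpolation=cv2.INTER_CUBIC)})
E
```

```text
[0.5294 0.2381 0.1249] [-0.4484  0.1787 -0.9587] [-0.0614 -0.0128 -0.0139] 0.025604436043568546
```

View pics/w5.png

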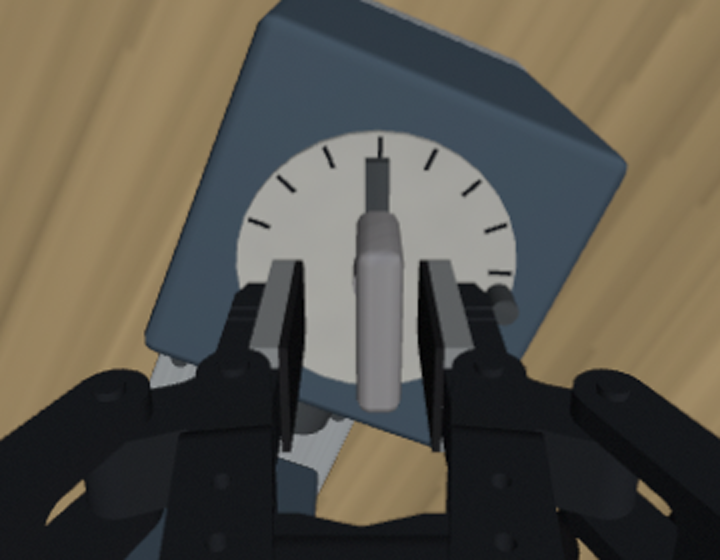

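The blade is at crop column 379 against the pad midpoint at 361, so it is 3.7 mm off toward tool +y. I'm shifting by that and making the second turn.

Request:
move_arm --pt "0 0 0 -0.2 0.38 0 -0.4" --pt "0 0 0 -0.2 0.38 0 -0.4" --pt "0 0 0 -0.2 0.38 0 -1" --pt "0 0 0 -0.2 0.38 0 -1" --pt "0 0 0 -0.2 0.38 0 -1"

```text
time_s: 7.95
position: [0.5338, 0.2382, 0.1248]
tool_rot: [[-0.478, 0.878, 0.0], [0.878, 0.478, -0.0], [-0.0, 0.0, -1.0]]
ft_force: [-0.0, 0.0, 2.2]
grip_width: 0.0086
gripper_force: 32.7
```

Request:
move_arm --pt "0 0 8 0 0 0 -1" --pt "0 0 16 0 0 0 -1" --pt "0 0 24 0 0 0 -1" --pt "0 0 32 0 0 0 -1" --pt "0 0 40 0 0 0 -1"

```text
time_s: 8.45
position: [0.5347, 0.2383, 0.1248]
tool_rot: [[0.204, 0.979, 0.002], [0.979, -0.204, 0.0], [0.001, 0.002, -1.0]]
ft_force: [4.0, 0.4, -1.4]
grip_width: 0.0088
gripper_force: 32.4
```

Request:
move_arm --pt "0 0 0 0 0 0 -0.4" --pt "0 0 0 0 0.08 0 -0.4" --pt "0 0 0 0 0.08 0 -1" --pt "0 0 0 0 0.08 0 -1" --pt "0 0 0 0 0.08 0 -1"

```text
time_s: 8.95
position: [0.5346, 0.2381, 0.1247]
tool_rot: [[0.198, 0.98, 0.0], [0.98, -0.198, 0.0], [0.0, 0.0, -1.0]]
ft_force: [0.8, -1.0, 0.4]
grip_width: 0.009
gripper_force: 33.1
```

Request:
move_arm --pt "0 0 8 0 0 0 -1" --pt "0 0 16 0 0 0 -1" --pt "0 0 24 0 0 0 -1" --pt "0 0 32 0 0 0 -1" --pt "0 0 40 0 0 0 -1"

```text
time_s: 9.45
position: [0.5353, 0.2378, 0.1247]
tool_rot: [[0.785, 0.619, 0.002], [0.619, -0.785, -0.001], [0.001, 0.002, -1.0]]
ft_force: [3.9, -1.9, -0.7]
grip_width: 0.0092
gripper_force: 32.9
```

Request:
move_arm --pt "0 0 5 0 0 0 -1" --pt "0 0 10 0 0 0 -1" --pt "0 0 12 0 0 0 -1" --pt "0 0 12 0 0 0 -1"

```text
time_s: 9.85
position: [0.5355, 0.2376, 0.1248]
tool_rot: [[0.895, 0.446, 0.002], [0.446, -0.895, -0.001], [0.001, 0.002, -1.0]]
ft_force: [4.5, -3.0, -0.9]
grip_width: 0.0093
gripper_force: 32.9
```

```bash
python3 - <<'E'
from h import *
o=env.observe();R=o["tool_rot"];print("theta",186.1-np.degrees(np.arctan2(R[1,0],R[0,0])),o["wrist_torque"],o["ft_force"],o["q"])
E
```

```text
theta 159.60149600062778 [-0.42157812 -0.74664771 -0.00133738] [ 4.52760314 -2.98672732 -0.87128799] [ 1.23905378e+01  2.84938019e+01  7.49583978e+01 -7.60104324e-02
  7.64445536e+01  7.59098524e+01]
```

Request:
move_arm --pt "0 0 3 0 0 0 -1" --pt "0 0 6 0 0 0 -1" --pt "0 0 6 0 0 0 -1"

```text
time_s: 10.15
position: [0.5355, 0.2375, 0.1248]
tool_rot: [[0.936, 0.352, 0.002], [0.352, -0.936, -0.001], [0.002, 0.002, -1.0]]
ft_force: [3.5, -3.6, -0.3]
grip_width: 0.0091
gripper_force: 47.8
```

```bash
python3 - <<'E'
from h import *
o=env.observe();R=o["tool_rot"];print("theta",186.1-np.degrees(np.arctan2(R[1,0],R[0,0])),o["wrist_torque"],o["ft_force"])
E
```

```text
theta 165.51263627335533 [-0.54346776 -0.81172453  1.00911969] [ 3.53087443 -3.55396707 -0.25516722]
```

The wrist torque jumped to 1.0 N m, so the key is at its stop. I'm letting go and rising.

Request:
move_arm --pt "0 0 -2 0 0 0 -1" --pt "0 0 -2 0 0 0 -0.2" --pt "0 0 -2 0 0 0 -0.2" --pt "0 0 -2 0 0 -2 -0.2" --pt "0 0 -2 0 0 -6 -0.2"

```text
time_s: 10.65
position: [0.5328, 0.2379, 0.1827]
tool_rot: [[0.924, 0.383, -0.007], [0.383, -0.924, -0.001], [-0.007, -0.002, -1.0]]
ft_force: [-0.5, -0.7, 0.4]
grip_width: 0.0342
gripper_force: 0.0
```

Request:
move_arm --pt "0 0 -2 0 0 -5 0" --pt "0 0 -2 0 0 -10 0" --pt "0 0 -2 0 0 -13 0" --pt "0 0 -2 0 0 -13 0"

```text
time_s: 11.05
position: [0.5352, 0.2386, 0.3194]
tool_rot: [[0.91, 0.415, 0.008], [0.415, -0.91, 0.002], [0.008, 0.001, -1.0]]
ft_force: [-0.4, -0.5, -0.9]
grip_width: 0.0428
gripper_force: 0.0
```

```bash
python3 - <<'E'
from h import *
np.set_printoptions(precision=4,suppress=True)
W=env.get_image("wrist");o=env.observe();print(o["position"],o["tool_rot"],o["q"],o["time_s"])
save("w6",W)
E
```

```text
[0.5347 0.2384 0.3163] [[ 0.9097  0.4153  0.0033]
 [ 0.4153 -0.9097  0.001 ]
 [ 0.0034  0.0005 -1.    ]] [ 12.4443  22.6817  53.1157   0.0131 104.0049  77.9106] 11.1
```

View pics/w6.png

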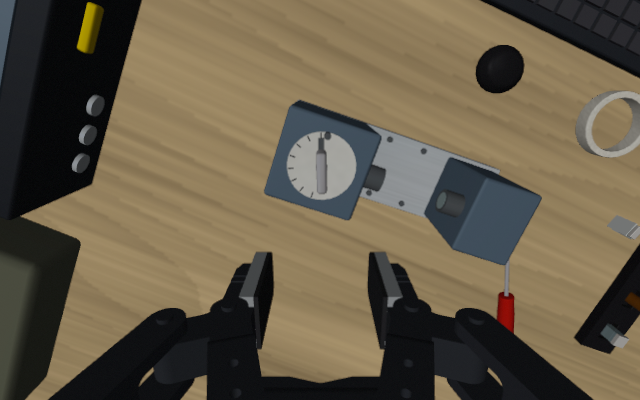

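The pointer at (321,140) rests against the stop pin at (327,137), so the key is wound and free. Moving over the rack.

Request:
move_arm --pt "0 0 4 -4.2 9 0 0" --pt "0 0 8 -8.4 18 0 0" --pt "0 0 12 -12.6 27 0 0" --pt "0 0 16 -16.8 36 0 0" --pt "0 0 18 -21 45 0 0"

```text
time_s: 11.6
position: [0.5314, -0.0134, 0.313]
tool_rot: [[0.994, 0.112, -0.003], [0.112, -0.994, 0.001], [-0.003, -0.001, -1.0]]
ft_force: [-0.2, 0.6, -0.5]
grip_width: 0.0422
gripper_force: 0.0
```

Request:
move_arm --pt "0 0 0 0 0 0 0" --pt "0 0 0 0 0 0 0" --pt "0 0 0 0 0 0 0"

```text
time_s: 11.9
position: [0.5322, -0.0108, 0.3139]
tool_rot: [[0.993, 0.115, -0.002], [0.115, -0.993, 0.001], [-0.001, -0.001, -1.0]]
ft_force: [-0.6, 0.9, -1.4]
grip_width: 0.0423
gripper_force: 0.0
```

Request:
move_arm --pt "0 0 0 -3.4 30 0 0" --pt "0 0 0 -3.4 30 0 0" --pt "0 0 0 -3.4 30 0 0" --pt "0 0 0 -3.4 30 0 0" --pt "0 0 0 -3.4 30 0 0"

```text
time_s: 12.4
position: [0.5332, -0.262, 0.3144]
tool_rot: [[0.993, 0.117, -0.0], [0.117, -0.993, 0.001], [-0.0, -0.001, -1.0]]
ft_force: [0.1, 0.4, -0.1]
grip_width: 0.043
gripper_force: 0.0
```

Request:
move_arm --pt "0 0 0 0 4.5 3 0" --pt "0 0 0 0 6.5 3 0" --pt "0 0 0 0 6.5 3 0"

```text
time_s: 12.7
position: [0.5404, -0.3275, 0.2819]
tool_rot: [[0.994, 0.113, -0.003], [0.113, -0.994, 0.003], [-0.003, -0.003, -1.0]]
ft_force: [0.3, 0.0, 0.4]
grip_width: 0.0425
gripper_force: 0.0
```

```bash
python3 - <<'E'
from h import *
import pickle
np.set_printoptions(precision=4,suppress=True)
W=env.get_image("wrist");o=env.observe();print(o["position"],o["q"],o["time_s"])
pickle.dump(W,open("w7.pkl","wb"))
save("w7",W)
for t in("cell_center","rack","vial_center","short_center"):
    for r in env.tip_of(t,W)[:3]: print(t,np.round(r["pixel"],1),round(r["conf"],2),atz(W,r["pixel"],0 if t=="rack" else .033))
for r in env.outline_of("cell_center",W)[:4]: print(np.round(r["bbox"],1),r["conf"],r["mask"].sum(),cv2.minAreaRect(np.argwhere(r["mask"])[:,::-1].astype(np.float32)))
E
```

```text
[ 0.5407 -0.3259  0.2834] [-41.8108  28.4762  48.8095   0.0152 102.8355  41.614 ] 12.75
cell_center [317.5 111.6] 0.73 [ 0.5849 -0.3188  0.033 ]
cell_center [390.8 111.3] 0.57 [ 0.5951 -0.4054  0.033 ]
cell_center [245.1  75.1] 0.56 [ 0.6165 -0.2311  0.033 ]
rack [314.6 159.1] 0.6 [ 0.5202 -0.3218  0.    ]
rack [314.5 213.8] 0.21 [ 0.4426 -0.3301  0.    ]
vial_center [313.7 166.7] 0.54 [ 0.5176 -0.3215  0.033 ]
short_center [314.4 212.4] 0.74 [ 0.4571 -0.3289  0.033 ]
[393.6 114.4  23.2  24.8] 0.86 296 ((390.36578369140625, 114.29266357421875), (21.651342391967773, 14.527351379394531), 65.224853515625)
[244.3  77.7  15.3  20.5] 0.78 364 ((242.97647094726562, 78.10588073730469), (18.656021118164062, 21.259185791015625), 12.52880859375)
[317.9 112.1  15.8  22.8] 0.77 441 ((317.0, 112.5), (27.0, 16.0), 90.0)
```

Request:
move_arm --pt "0 0 1.5 2 0 4 0" --pt "0 0 1.5 3.5 0 8 0" --pt "0 0 1.5 3.5 0 12 0" --pt "0 0 1.5 3.5 0 12 0" --pt "0 0 1.5 3.5 0 12 0"

```text
time_s: 13.5
position: [0.5753, -0.3222, 0.1663]
tool_rot: [[0.996, 0.089, 0.001], [0.089, -0.996, -0.001], [0.001, 0.001, -1.0]]
ft_force: [-0.3, -0.0, 1.4]
grip_width: 0.0424
gripper_force: 0.0
```

```bash
python3 - <<'E'
from h import *
import pickle
np.set_printoptions(precision=4,suppress=True)
W7=pickle.load(open("w7.pkl","rb"))
W=env.get_image("wrist");o=env.observe();p,R=o["position"],o["tool_rot"];print(p,R)
pickle.dump(W,open("w8.pkl","wb"))
Rc=np.array(W["R"]);tc=np.array(W["t"])
Rct=Rc@R; tct=tc+Rc@p   # tool -> cam
print("cam in tool",-Rct.T@tct)
# rebuild w6 cam
R6=np.array([[.9097,.4153,.0033],[.4153,-.9097,.001],[.0034,.0005,-1]]);p6=np.array([.5347,.2384,.3163])
W6=dict(W);W6["R"]=Rct@R6.T;W6["t"]=tct-W6["R"]@p6
for q in((321,164),): print("dial w6",atz(W6,q,.14))
im=cv2.imread("pics/w6.png");m=(im.min(2)>165).astype(np.uint8);m[:, :270]=0;m[:,375:]=0;m[:120]=0;m[215:]=0
c=max(cv2.findContours(m,0,1)[0],key=cv2.contourArea);e=cv2.fitEllipse(cv2.convexHull(c));print(e,atz(W6,e[0],.141))
r=[(t,x) for t in("cell_center","vial_center","short_center","rack") for x in env.tip_of(t,W)[:3]]
for t,x in r: print(t,np.round(x["pixel"],1),round(x["conf"],2),atz(W,x["pixel"],0 if t=="rack" else .033))
b=[x for t,x in r if t=="cell_center"]
for x in b: print("tri",*tri([(W7,(317.5,111.6)),(W,x["pixel"])]))
for r in env.outline_of("cell_center",W)[:3]: print(np.round(r["bbox"],1),r["conf"],r["mask"].sum())
save("w8",{"color":cv2.resize(W["color"][0:300,120:520],None,fx=2,fy=2,interpolation=cv2.INTER_CUBIC)})
E
```

```text
[ 0.5757 -0.3227  0.1676] [[ 0.9961  0.0883  0.0032]
 [ 0.0883 -0.9961 -0.0026]
 [ 0.0029  0.0029 -1.    ]]
cam in tool [ 0.0792 -0.0004 -0.1799]
dial w6 [0.5336 0.2377 0.14  ]Traceback (most recent call last):
  File "<stdin>", line 15, in <module>
ValueError: max() iterable argument is empty
```

```bash
python3 - <<'E'
from h import *
import pickle
np.set_printoptions(precision=4,suppress=True)
W7=pickle.load(open("w7.pkl","rb"))
W=env.get_image("wrist")
r=[(t,x) for t in("cell_center","vial_center","short_center","rack") for x in env.tip_of(t,W)[:3]]
for t,x in r: print(t,np.round(x["pixel"],1),round(x["conf"],2),atz(W,x["pixel"],0 if t=="rack" else .033))
for x in [x for t,x in r if t=="cell_center"]: print("tri",*tri([(W7,(317.5,111.6)),(W,x["pixel"])]))
for r in env.outline_of("cell_center",W)[:3]: print(np.round(r["bbox"],1),r["conf"],r["mask"].sum())
save("w8",{"color":cv2.resize(W["color"][0:300,120:520],None,fx=2,fy=2,interpolation=cv2.INTER_CUBIC)})
E
```

```text
cell_center [220.9 124. ] 0.97 [ 0.6124 -0.232   0.033 ]
cell_center [316.6 164.9] 0.88 [ 0.5829 -0.3194  0.033 ]
cell_center [408.5 158.6] 0.74 [ 0.5961 -0.4024  0.033 ]
short_center [316.2 286.9] 0.91 [ 0.4553 -0.3298  0.033 ]
rack [313.5 218.7] 0.91 [ 0.5172 -0.3215  0.    ]
tri [ 0.6305 -0.3147  0.3338] [0.021661048689032795, 0.0216610486890328]
tri [ 0.586  -0.319   0.0466] [0.00020612160074683154, 0.00020612160074681422]
tri [ 0.624  -0.3257  0.2878] [0.019723730898647547, 0.019723730898647745]
[218.7 122.2  22.8  26.9] 0.94 631
[411.4 162.1  30.1  32.9] 0.87 525
[314.2 164.9  21.   42.7] 0.78 874
```

View pics/w8.png

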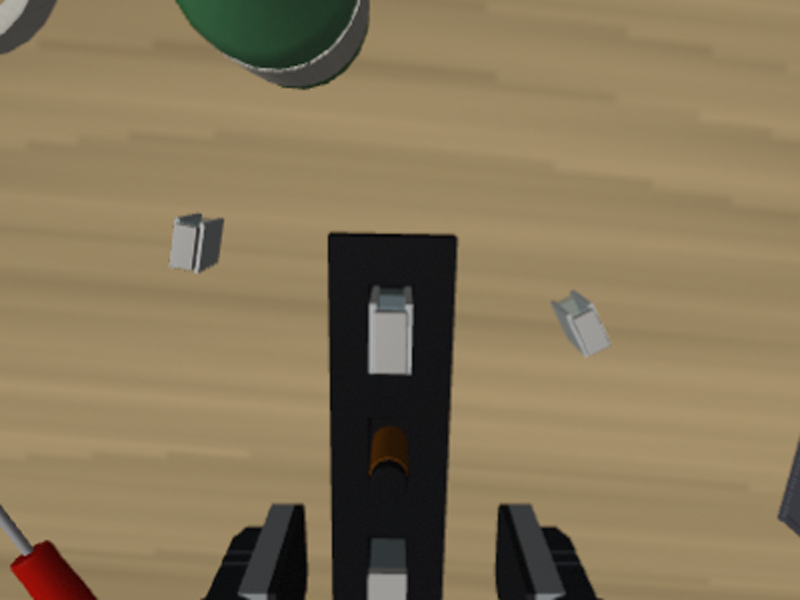

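The crop shows the tall white-stoppered cell in the rack's far pocket at crop (390,330), i.e. pixel (315,165). It is clearly larger than the loose ones at crop (195,243) and (580,325). The vial is at (388,452) and the short cell at (388,575). The rack axis is vertical in the picture, so the tool is already aligned. Descending in stages.

Request:
move_arm --pt "0 0 0 0.85 -0.3 4 0" --pt "0 0 0 0.85 -0.3 8 0" --pt "0 0 0 0.85 -0.3 11 0" --pt "0 0 0 0.85 -0.3 11 0" --pt "0 0 0 0.85 -0.3 11 0"

```text
time_s: 14.35
position: [0.5836, -0.3192, 0.0559]
tool_rot: [[0.996, 0.088, 0.001], [0.088, -0.996, -0.001], [0.001, 0.001, -1.0]]
ft_force: [-0.2, 0.1, 1.1]
grip_width: 0.0425
gripper_force: 0.0
```

```bash
python3 - <<'E'
from h import *
np.set_printoptions(precision=4,suppress=True)
W=env.get_image("wrist");o=env.observe();p,R=o["position"],o["tool_rot"];print(p)
for r in env.outline_of("cell_center",W)[:3]: 
    b=np.round(r["bbox"],1);print("mask",b,r["conf"],r["mask"].sum())
for x in env.tip_of("cell_center",W)[:3]: X=atz(W,x["pixel"],.033);print(np.round(x["pixel"],1),x["conf"],X,"tool",R.T@(X-p))
im=W["color"];g=cv2.cvtColor(im,cv2.COLOR_RGB2GRAY)
for row in range(170,300,10): print(row,g[row,250:392:4])
E
```

```text
[ 0.584  -0.3195  0.0569]
mask [457.2 210.6  46.2  54.2] 0.91 1443
mask [320.  220.8  33.   73.1] 0.85 2388
mask [176.2 152.3  43.5  45. ] 0.78 1753
[319.8 213.8] 0.87 [ 0.5853 -0.3189  0.033 ] tool [ 0.0012 -0.0006  0.0239]
[176.6 151.4] 0.75 [ 0.6169 -0.2319  0.033 ] tool [ 0.0403 -0.0844  0.0238]
[454.7 206.4] 0.61 [ 0.5973 -0.4013  0.033 ] tool [0.006  0.0826 0.0241]
170 [141 141 141 143 143 143  22  21  21  22  21  22  22  19  21  20  21  22
  20  22  21  21  20  22  19  21  21  22  20  95 139 138 138 137 137 136]
180 [139 139 139 138 138 138  21  22  21  21  22  21  21  22  20  20  19  22
  22  21  22  22  20  21  22  21  21  22  22 143 143 143 144 144 144 144]
190 [131 132 133 133 134 134  21  22  21  22  22  20  22   9  77  95  95  96
  96  95  78  18  20  20  20  21  21  19  19 139 138 138 138 138 138 138]
200 [136 136 136 136 136 135  22  21  20  20  21  20  21  46  78  97  96  95
  96  96  78  69  20  19  21  20  21  20  21 132 133 134 134 134 135 135]
210 [142 142 142 142 142 142  22  21  21  21  19  22  20 169 116  79  88  88
  88  93 129 156  20  21  20  20  18  20  21 
[... 536 characters left out ...]
22 169 160 159 158 158
 157 157 117  54  21  21  20  20  20  20 150 151 150 150 150 150 149 149]
260 [150  61  61  61  15   8  79  21  19  20  21  21  18  20  21  21  19  21
  19  21  19  21  19  20  20  19  18  21 146 147  21  12  61  61  61 150]
270 [ 61  62  61  12  12  10 108  20  20  20  20  19  20  21  21  19  19  22
  20  20  21  21  20  20  21  22  21  20 151 150  21  20  12  61  61  61]
280 [ 61  61  32  12  10   9 132  19  19  20  20  20  20  12  21  37  30  27
  26  23  19  19  18  19  20  21  20  19 148 148  19  19  18  28  61  61]
290 [ 61  57  13  10   7   8 133  20  20  20  19  20  22  12  42  37  31  27
  28  25  20  20  19  20  19  20  19  54 143 144  19  19  20  12  48  61]
```

Request:
move_arm --pt "0 0 0 0.1 -0.05 3 0" --pt "0 0 0 0.1 -0.05 5 0" --pt "0 0 0 0.1 -0.05 6 0" --pt "0 0 0 0.1 -0.05 6.2 0" --pt "0 0 0 0.1 -0.05 6.2 0"

```text
time_s: 15.0
position: [0.5846, -0.3186, -0.0062]
tool_rot: [[0.996, 0.088, 0.001], [0.088, -0.996, -0.001], [0.001, 0.001, -1.0]]
ft_force: [0.4, -1.0, 0.0]
grip_width: 0.0426
gripper_force: 0.0
```

Request:
move_arm --pt "0 0 0 0 0 0 -0.4" --pt "0 0 0 0 0 0 -1" --pt "0 0 0 0 0 0 -1" --pt "0 0 0 0 0 0 -1" --pt "0 0 0 0 0 0 -1" --squeeze 25

```text
time_s: 15.5
position: [0.5846, -0.3185, -0.0061]
tool_rot: [[0.996, 0.088, 0.002], [0.088, -0.996, -0.001], [0.002, 0.001, -1.0]]
ft_force: [-0.0, 0.6, 6.2]
grip_width: 0.0175
gripper_force: 27.2
```

Gripped at 17.5 mm, which matches the glass (18 mm). Lifting straight up.

Request:
move_arm --pt "0 0 0 0 0 -1 -1" --pt "0 0 0 0 0 -3 -1" --pt "0 0 0 0 0 -6 -1" --pt "0 0 0 0 0 -9 -1" --pt "0 0 0 0 0 -12 -1"

```text
time_s: 16.0
position: [0.5839, -0.318, 0.1145]
tool_rot: [[0.996, 0.088, 0.0], [0.088, -0.996, -0.0], [0.0, 0.0, -1.0]]
ft_force: [-0.8, -0.3, -0.3]
grip_width: 0.0176
gripper_force: 26.4
```

Request:
move_arm --pt "0 0 0 0 0 -4 -1" --pt "0 0 0 0 0 -8 -1" --pt "0 0 0 0 0 -9 -1" --pt "0 0 0 0 0 -9 -1"

```text
time_s: 16.4
position: [0.5844, -0.3183, 0.2047]
tool_rot: [[0.996, 0.088, 0.003], [0.088, -0.996, -0.002], [0.003, 0.002, -1.0]]
ft_force: [0.5, 0.2, -1.8]
grip_width: 0.0175
gripper_force: 26.4
```

```bash
python3 - <<'E'
from h import *
np.set_printoptions(precision=4,suppress=True)
o=env.observe();p,R=o["position"],o["tool_rot"];print(p,o["time_s"])
I={n:env.get_image(n) for n in("wrist","side","scene")}
T={n:[x for x in env.tip_of("cell_center",I[n])[:3]] for n in I}
for n in T:
    for x in T[n]: print(n,np.round(x["pixel"],1),round(x["conf"],2))
E0=p+R@[0,0,-.037+.012]
for n in I: print("expect",n,proj(I[n],E0))
for r in env.outline_of("cell_center",I["wrist"])[:2]: print(np.round(r["bbox"],1),r["conf"],r["mask"].sum(),cv2.minAreaRect(np.argwhere(r["mask"])[:,::-1].astype(np.float32)))
E
```

```text
[ 0.5844 -0.3183  0.2047] 16.4
wrist [403.3 159.9] 0.96
wrist [321.  266.8] 0.8
wrist [237.  126.7] 0.69
side [357.8 268.2] 0.74
side [385.2 206.8] 0.69
side [414.  316.5] 0.44
scene [276.6 203.8] 0.5
scene [265.7 123.8] 0.48
scene [257.  163.3] 0.41
expect wrist [[320.1475 251.5903]]
expect side [[384.7041 210.929 ]]
expect scene [[267.2621 124.6427]]
[322.2 276.7  46.1 118.8] 0.94 5321 ((320.5, 276.5), (123.0, 47.0), 90.0)
[406.5 163.9  25.4  31.7] 0.79 424 ((404.9000549316406, 162.79998779296875), (28.174455642700195, 16.099689483642578), 63.43495178222656)
```

Request:
move_arm --pt "0 0 -8 0 -4 0 -1" --pt "0 0 -16 0 -8 0 -1" --pt "0 0 -24 0 -12.5 0 -1" --pt "0 0 -32 0 -17 0 -1" --pt "0 0 -40 0 -21.5 0 -1"

```text
time_s: 17.25
position: [0.5646, -0.1022, 0.2023]
tool_rot: [[0.703, 0.711, -0.001], [0.711, -0.703, 0.0], [-0.0, -0.001, -1.0]]
ft_force: [1.5, 1.1, -1.1]
grip_width: 0.0177
gripper_force: 26.4
```

Request:
move_arm --pt "0 0 -8 3 -3.5 0 -1" --pt "0 0 -16 6 -7 0 -1" --pt "0 0 -24 9 -10.5 0 -1" --pt "0 0 -32 12 -14 0 -1" --pt "0 0 -40 15 -17.5 0 -1"

```text
time_s: 17.75
position: [0.5468, 0.1277, 0.2024]
tool_rot: [[0.081, 0.997, -0.001], [0.997, -0.081, -0.0], [-0.0, -0.001, -1.0]]
ft_force: [1.0, 0.4, 0.2]
grip_width: 0.0177
gripper_force: 26.4
```

Request:
move_arm --pt "0 0 -6 0 0 0 -1" --pt "0 0 -11 0 0 0 -1" --pt "0 0 -11 0 0 0 -1" --pt "0 0 -11 0 0 0 -1"

```text
time_s: 18.15
position: [0.5473, 0.1257, 0.2024]
tool_rot: [[-0.103, 0.995, -0.001], [0.995, 0.103, -0.0], [0.0, -0.001, -1.0]]
ft_force: [0.3, -0.5, -0.3]
grip_width: 0.0174
gripper_force: 26.4
```

```bash
python3 - <<'E'
from h import *
import pickle
np.set_printoptions(precision=4,suppress=True)
o=env.observe();p,R=o["position"],o["tool_rot"];print(p,R[:,0],o["time_s"])
I={n:env.get_image(n) for n in("wrist","side","scene")};pickle.dump(I,open("I9.pkl","wb"))
for n in I: save("i9"+n,I[n])
for t in("cell_center","beam","photometer","key_grip"):
  for n in I:
    for x in env.tip_of(t,I[n])[:3]: print(t,n,np.round(x["pixel"],1),round(x["conf"],2))
for n in I: print("expect cell",n,proj(I[n],p+R@[0,0,-.039]),"beam",proj(I[n],[.5455,.129,.11]))
E
```

```text
[0.5473 0.1257 0.2024] [-0.1027  0.9947  0.    ] 18.15
cell_center wrist [323.  266.2] 0.74
cell_center side [247.4 140.9] 0.57
cell_center side [356.3 269. ] 0.54
cell_center side [413.  317.6] 0.49
cell_center scene [370.  235.1] 0.68
cell_center scene [276.6 201.9] 0.66
cell_center scene [260.6 162.9] 0.64
beam wrist [320.9 183.4] 0.7
beam side [256.1 185.5] 0.78
beam side [319.4 216.2] 0.23
photometer wrist [319.7 158.4] 0.62
photometer side [255.3 224.7] 0.59
photometer scene [307.9 161.7] 0.59
photometer scene [360.2 288.8] 0.58
photometer scene [257.6 250.7] 0.45
key_grip wrist [318.6  22. ] 0.58
key_grip side [228.1 158.8] 0.62
key_grip scene [399.2 294.3] 0.63
expect cell wrist [[322.6508 267.5963]] beam [[319.875  182.1097]]
expect cell side [[248.0264 140.4976]] beam [[249.3631 186.6993]]
expect cell scene [[370.2866 234.5653]] beam [[366.557  268.5673]]
```

```bash
python3 - <<'E'
from h import *
import pickle
np.set_printoptions(precision=4,suppress=True,linewidth=200)
W=pickle.load(open("I9.pkl","rb"))["wrist"]
th=np.radians(6.1);Rp=np.array([[np.cos(th),-np.sin(th)],[np.sin(th),np.cos(th)]]);t=np.array([.5455,.129])
w=lambda x,y,z:[*(t+Rp@[x,y]),z]
for n,a in dict(lampL=(-.05,.06,.14),lampR=(.05,.06,.14),lampLf=(-.05,.12,.14),detL=(-.045,-.06,.14),detR=(.045,-.06,.14),detLb=(-.045,-.13,.14),plL=(-.05,0,.02),plR=(.05,0,.02),tube=(0,-.038,.11),tubeL=(0,.038,.11)).items(): print(n,proj(W,w(*a))[0].round(1))
hsv=cv2.cvtColor(W["color"],cv2.COLOR_RGB2HSV).astype(int)
g=cv2.GaussianBlur(cv2.cvtColor(W["color"],cv2.COLOR_RGB2GRAY),(3,3),0).astype(int)
for row in (20,50,80,110,130,150,170,190,210,230,250): 
    d=np.abs(np.diff(g[row])); k=[i for i in range(100,540) if d[i]>9 and d[i]==d[max(0,i-3):i+4].max()]
    print(row,k)
E
```

```text
lampL [245.1 108.6]
lampR [393.8 107.9]
lampLf [238.6   9.7]
detL [262.4 267. ]
detR [377.9 266.6]
detLb [267.1 340.6]
plL [272.3 159.1]
plR [367.7 158.7]
tube [320.1 225.8]
tubeL [319.7 134.7]
20 [239, 260, 355, 356, 365, 396]
50 [241, 264, 371, 395]
80 [243, 288, 347, 393]
110 [249, 299, 337, 386]
130 [300, 336, 366]
150 [538]
170 [534]
190 [273, 364, 529]
210 [274, 275, 363, 449, 489, 524]
230 [274, 300, 306, 333, 340, 363, 440, 495, 519]
250 [268, 284, 297, 298, 305, 335, 342, 355, 369, 454, 481, 514]
```

Request:
move_arm --pt "0 0 0 0.35 -0.2 0 -1" --pt "0 0 0 0.35 -0.2 3 -1" --pt "0 0 0 0.35 -0.2 5.5 -1" --pt "0 0 0 0.35 -0.2 6 -1" --pt "0 0 0 0.35 -0.2 6 -1"

```text
time_s: 19.4
position: [0.5448, 0.1293, 0.1426]
tool_rot: [[-0.105, 0.994, -0.001], [0.994, 0.105, 0.0], [0.0, -0.001, -1.0]]
ft_force: [-0.0, 0.5, 0.3]
grip_width: 0.0178
gripper_force: 26.4
```

```bash
cat > m.py <<'E'
from h import *
np.set_printoptions(precision=4,suppress=True,linewidth=200)
o=env.observe();p,R=o["position"],o["tool_rot"];print(p,R[:,0],o["time_s"],o["ft_force"])
I={n:env.get_image(n) for n in("wrist","side","scene")};W=I["wrist"]
th=np.radians(6.1);Rp=np.array([[np.cos(th),-np.sin(th)],[np.sin(th),np.cos(th)]]);t=np.array([.545,.129])
w=lambda x,y,z:[*(t+Rp@[x,y]),z]
for n,a in dict(lampL=(-.05,.06,.14),lampR=(.05,.06,.14),lampLf=(-.05,.12,.14),lampRf=(.05,.12,.14),detL=(-.045,-.06,.14),detR=(.045,-.06,.14),plL=(-.05,.03,.02),plR=(.05,.03,.02),tubeD=(0,-.038,.11),tubeL=(0,.038,.11)).items(): print(n,proj(W,w(*a))[0].round(1))
g=cv2.GaussianBlur(cv2.cvtColor(W["color"],cv2.COLOR_RGB2GRAY),(3,3),0).astype(int)
for row in range(10,300,15):
    d=np.abs(np.diff(g[row])); print(row,[i+.5 for i in range(150,490) if d[i]>9 and d[i]==d[max(0,i-3):i+4].max()])
for n in I:
    for x in env.tip_of("cell_center",I[n])[:2]: print("cell",n,np.round(x["pixel"],1),round(x["conf"],2))
    print("expect cell",n,proj(I[n],p+R@[0,0,-.039])[0],"beam",proj(I[n],w(0,0,.11))[0])
for r in env.outline_of("cell_center",W)[:1]:
    print(r["bbox"]);[print(y,np.flatnonzero(r["mask"][y])[[0,-1]]) for y in range(0,400,15) if r["mask"][y].any()]
E
python3 m.py
```

```text
[0.5448 0.1293 0.1426] [-0.1053  0.9944  0.0001] 19.4 [-0.0422  0.453   0.2768]
lampL [225.4 124.1]
lampR [419.7 123.9]
lampLf [214.9  -6.7]
lampRf [430.4  -7. ]
detL [250. 320.]
detR [394.7 320. ]
plL [263.9 143.4]
plR [379.7 143.3]
tubeD [322.2 264.9]
tubeL [322.2 154.7]
10 [217.5, 245.5, 275.5, 365.5, 385.5, 386.5, 427.5]
25 [218.5, 245.5, 274.5, 329.5, 334.5, 398.5, 425.5]
40 [219.5, 248.5, 284.5, 291.5, 395.5, 424.5]
55 [220.5, 254.5, 389.5, 423.5]
70 [222.5, 264.5, 380.5, 421.5, 422.5]
85 [223.5, 279.5, 364.5, 420.5]
100 [224.5, 419.5]
115 [225.5, 418.5]
130 [298.5, 345.5, 378.5]
145 [264.5, 265.5, 298.5, 344.5, 377.5]
160 [300.5, 341.5]
175 []
190 [375.5]
205 [272.5, 281.5, 360.5, 369.5, 374.5]
220 [308.5, 373.5]
235 [308.5, 331.5, 470.5]
250 [272.5, 284.5, 297.5, 298.5, 305.5, 331.5, 335.5, 342.5, 355.5, 356.5, 370.5, 461.5]
265 [267.5, 281.5, 296.5, 304.5, 336.5, 344.5, 359.5, 374.5, 462.5]
280 [262.5, 278.5, 292.5, 296.5, 302.5, 343.5, 348.5, 362.5, 378.5, 475.5]
295 [258.5, 281.5, 290.5, 296.5, 343.5, 349.5, 357.5, 358.5, 383.5]
cell wrist [319.  265.8] 0.9
expect cell wrist [322.6453 267.605 ] beam [322.2181 212.6673]
cell side [357.2 267. ] 0.76
cell side [410.7 319. ] 0.58
expect cell side [247.6999 162.0282] beam [249.2011 186.7503]
cell scene [275.  200.6] 0.65
cell scene [258.4 163.9] 0.59
expect cell scene [369.62   251.3108] beam [366.7374 268.4789]
[323.4, 275.8, 49.9, 121.9]
225 [302 339]
240 [300 341]
255 [299 343]
270 [297 345]
285 [298 342]
300 [298 343]
315 [300 342]
330 [300 341]
```

Cell and beam axis agree to under 1 mm (columns ≈321 and ≈321.6). Final slow descent.

Request:
move_arm --pt "0 0 0 0 0 1.5 -1" --pt "0 0 0 0 0 3 -1" --pt "0 0 0 0 0 4.5 -1" --pt "0 0 0 0 0 6 -1" --pt "0 0 0 0 0 7 -1"

```text
time_s: 20.25
position: [0.5449, 0.1291, 0.072]
tool_rot: [[-0.105, 0.994, -0.001], [0.994, 0.105, -0.0], [0.0, -0.001, -1.0]]
ft_force: [0.7, 0.4, -0.0]
grip_width: 0.0174
gripper_force: 26.4
```

Request:
move_arm --pt "0 0 0 0 0 0.1 -1" --pt "0 0 0 0 0 0.1 -1" --pt "0 0 0 0 0 0.1 -1"

```text
time_s: 20.55
position: [0.5455, 0.1291, 0.0724]
tool_rot: [[-0.105, 0.994, 0.001], [0.994, 0.105, 0.0], [-0.0, 0.001, -1.0]]
ft_force: [1.0, -0.8, 0.5]
grip_width: 0.0174
gripper_force: 26.4
```

```bash
python3 m.py
```

```text
[0.5455 0.1291 0.0724] [-0.1052  0.9944 -0.0001] 20.55 [ 1.0264 -0.8153  0.4896]
lampL [168.6 148.4]
lampR [475.6 147.9]
lampLf [140.7 -67.5]
lampRf [503.5 -67.8]
detL [218.7 422.7]
detR [425.4 422.2]
plL [246.9 160.5]
plR [395.1 160.2]
tubeD [321.7 334.5]
tubeL [321.7 186.8]
10 [155.5, 198.5, 199.5, 266.5, 267.5, 444.5, 488.5]
25 [156.5, 204.5, 439.5, 486.5]
40 [158.5, 211.5, 431.5, 484.5]
55 [160.5, 220.5, 422.5, 482.5]
70 [162.5, 233.5, 409.5, 480.5]
85 [164.5, 250.5, 251.5, 392.5, 478.5]
100 [166.5, 276.5, 367.5, 476.5]
115 [168.5, 474.5]
130 [169.5, 170.5, 472.5]
145 [173.5, 469.5]
160 [247.5, 248.5, 287.5, 354.5]
175 [249.5, 256.5, 265.5, 287.5, 354.5, 375.5, 384.5]
190 [250.5, 288.5, 353.5]
205 [251.5]
220 [308.5]
235 [260.5, 269.5, 308.5, 331.5, 371.5, 380.5, 387.5]
250 [284.5, 297.5, 298.5, 308.5, 331.5, 335.5, 342.5, 355.5, 386.5]
265 [255.5, 268.5, 281.5, 296.5, 304.5, 308.5, 331.5, 336.5, 344.5, 358.5, 359.5, 372.5, 385.5]
280 [262.5, 278.5, 292.5, 296.5, 302.5, 343.5, 348.5, 362.5, 377.5, 384.5]
295 [258.5, 281.5, 290.5, 296.5, 343.5, 349.5, 358.5, 382.5]
cell wrist [322.3 266.3] 0.89
expect cell wrist [322.6291 267.5953] beam [321.6978 266.2467]
cell side [413.  318.7] 0.73
cell side [249.9 187.8] 0.72
expect cell side [249.2776 186.2169] beam [249.2011 186.7503]
cell scene [259.1 163.2] 0.56
cell scene [366.5 270.8] 0.54
expect cell scene [366.6754 268.2743] beam [366.7374 268.4789]
[322.2, 276.2, 48.8, 118.5]
225 [303 340]
240 [300 342]
255 [298 344]
270 [297 344]
285 [298 343]
300 [299 342]
315 [299 341]
330 [300 340]
```

```bash
python3 -c "
from rig import env
print(env.close_job())"
```

```text
the job is handed in; nothing more can be done
None
```

The job is handed in, with no verdict shown: the key was wound to its stop in three partial turns and let go. The cell is held upright by its frosted sides within about 1 mm of the beam axis sideways, by the wrist camera.

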